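# Make up a pump-check kit and a plate-sampling kit

### The job

Make up two kits from the stock: in the tray with three bays the timer (the one out on the open bench, not the one by the back wall) in the left-hand bay as seen from the robot, the pump cassette in the middle one and one of the two small vials in the right-hand one; in the tray with two bays the petri dish in the wide bay and the other vial in the narrow bay. Set each thing upright in the middle of its bay, the timer and the cassette with their long side along the bay's length, and leave the tip rack, the beaker and the tape roll undisturbed.

Things in the scene. Friction and masses are not known exactly. Their poses are not given: they have to be found in the camera images.
- vial_1: One of two identical round glass vials, clear with a white screw cap, 27 mm diameter, 55 mm tall, standing upright; the body is 27 mm wide up to 51 mm, the cap above 24 mm. Either vial may go into either kit. Origin: centre of its underside, z up.
- vial_2: One of two identical round glass vials, clear with a white screw cap, 27 mm diameter, 55 mm tall, standing upright; the body is 27 mm wide up to 51 mm, the cap above 24 mm. Either vial may go into either kit. Origin: centre of its underside, z up.
- dish: Flat round clear petri dish with its lid on: 60 mm diameter, 15 mm tall, rigid; its edge is 60 mm wide from 3 to 15 mm above its underside and 55 mm wide below that. Origin: centre of its underside, z up.
- cassette: Black pump cassette with an orange tab on one side, standing on its narrow side: 70 mm long (y), 26 mm tall (z). The block is 18 mm thick, x = -6 to +12 mm (grasp across x, centred at x = +3 mm); the tab spans x = -12 to -6 mm, 30 mm long, only the lowest 12 mm of the height. Origin: on the underside, middle of its 24 x 70 mm footprint.
- timer: White digital timer out on the open bench (a like one fixed by the back wall is not part of the job) with a screen and three buttons on its -x face, standing upright: 66 mm wide (y), 62 mm tall, body 22 mm thick from x = -10 to +12 mm (grasp across x, centred at x = +1 mm). Origin: on its underside, in the middle of its footprint, z up.
- tray_three: Grey tray fixed to the bench, 140 (x) by 226 mm (y), a 14 mm lug at each end. Bay floors 9 mm above the bench; walls and dividers 4 mm thick, tops at 17 mm. Origin: centre of its underside; +y to the left and +x away, seen from the robot (turned up to 15 deg). Three equal bays, each 132 (x) by 70 mm (y) inside, centres at x = 0, y = +74 (left-hand), 0 (middle) and -74 mm (right-hand).
- tray_two: Grey tray fixed to the bench, 140 (x) by 226 mm (y), a 14 mm lug at each end. Bay floors 9 mm above the bench; walls and dividers 4 mm thick, tops at 17 mm. Origin: centre of its underside; +y to the left and +x away, seen from the robot (turned up to 15 deg). Two bays, both 132 mm long (x): a narrow one 70 mm wide, centre x = 0, y = +74 mm, and a wide one 144 mm wide, centre x = 0, y = -37 mm.
- tips: Bystander, leave alone: pipette tip rack with yellow tips, 62 x 92 x 50 mm. Origin: centre of its underside.
- beaker: Bystander, leave alone: small empty glass beaker, 56 x 59 mm, 70 mm tall. Origin: centre of its underside.
- tape: Bystander, leave alone: roll of tape lying flat, 100 mm diameter, 25 mm tall. Origin: centre of its underside.
Not all that is in view belongs to the job. Leave any blue, brown or green look-alike of the cassette alone.

How it is judged:
At the end, for the whole second after the job is handed in: Timer, cassette and a vial in the left, middle and right bay of the three-bay tray, dish and other vial in the wide and narrow bay of the other: each within 15 mm of its bay's centre along both tray axes, on the floor (4 mm), upright (0.12 rad), at rest; timer and cassette lengthways (0.3 rad) (x of timer in the frame of tray_three between -0.015 and 0.015 m and y of timer in the frame of tray_three between 0.059 and 0.089 m and z of timer in the frame of tray_three between 0.005 and 0.013 m and x of cassette in the frame of tray_three between -0.015 and 0.015 m and y of cassette in the frame of tray_three between -0.015 and 0.015 m and z of cassette in the frame of tray_three between 0.005 and 0.013 m and x of dish in the frame of tray_two between -0.015 and 0.015 m and y of dish in the frame of tray_two between -0.052 and -0.022 m and z of dish in the frame of tray_two between 0.005 and 0.013 m and angle between the y axis of each of timer, cassette and the x axis of tray_three, either way round below 0.3 rad and ((x of vial_1 in the frame of tray_three between -0.015 and 0.015 m and y of vial_1 in the frame of tray_three between -0.089 and -0.059 m and z of vial_1 in the frame of tray_three between 0.005 and 0.013 m and x of vial_2 in the frame of tray_two between -0.015 and 0.015 m and y of vial_2 in the frame of tray_two between 0.059 and 0.089 m and z of vial_2 in the frame of tray_two between 0.005 and 0.013 m) or (x of vial_2 in the frame of tray_three between -0.015 and 0.015 m and y of vial_2 in the frame of tray_three between -0.089 and -0.059 m and z of vial_2 in the frame of tray_three between 0.005 and 0.013 m and x of vial_1 in the frame of tray_two between -0.015 and 0.015 m and y of vial_1 in the frame of tray_two between 0.059 and 0.089 m and z of vial_1 in the frame of tray_two between 0.005 and 0.013 m)) and angle between each of vial_1, vial_2, dish, cassette, timer's own z axis and vertical below 0.12 rad and linear speed of each of vial_1, vial_2, dish, cassette, timer below 0.02 m/s); the robot touches nothing.
It fails at once if the tip rack is moved more than 20 mm or tipped more than 0.3 rad (distance of tips from where it was at the start of the episode above 0.02 m or angle between tips's own z axis and vertical above 0.3 rad).
It fails at once if the beaker is moved more than 20 mm or tipped more than 0.3 rad (distance of beaker from where it was at the start of the episode above 0.02 m or angle between beaker's own z axis and vertical above 0.3 rad).
It fails at once if the tape roll is moved more than 20 mm or tipped more than 0.3 rad (distance of tape from where it was at the start of the episode above 0.02 m or angle between tape's own z axis and vertical above 0.3 rad).
It also fails if it takes over 104 s, if anything falls off the work surface, if the arm or the gripper's body presses on something with over 40 N, if the wrist force passes 120 N, or if a joint passes its speed limit or range.

### The arm

A 6-joint arm with a two-finger parallel gripper is mounted at the origin on a cart in front of the work surface, level with it; the furniture and walls round the work are solid. World frame = base frame: x ahead of the robot, y to its left, z up, the work surface at z = 0. Lengths are in m, angles in rad, forces in N, time in s.
With the tool pointing down it reaches from about 0.35 to 0.975 m from the base axis. Payload 4.9 kg.
Tool frame: the origin (TCP) lies midway between the tips of the shut fingers; the grasp point (between the pads) lies 19 mm behind it; z points along the fingers, y is the direction in which the jaws open and shut (so a half turn about z gives the same grasp; the last joint's range is limited). The gripper opens to 85 mm and grips with 20 to 120 N. Pads are 22 mm wide; open, the fingers measure 114 mm over their backs; the gripper's body (76 mm by 85 mm) begins 54 mm behind the grasp point. The pads swing forward as they close: fully open they stand 13 mm farther back than shut.
Start: joints at [-1.306, 0.053, 1.613, -0, 1.476, -0.119], TCP at [0.234, -0.58, 0.231] pointing down, gripper open.
Joint ranges: [-3.01, 3.01], [-1.01, 2.22], [0.06, 2.58], [-1.02, 4.17], [0.09, 2.62], [-3.14, 3.14]. Speed limits (rad/s): [2.57, 2.57, 3.14, 3.14, 3.14, 3.14].

### API

Orientations are given as a rotation vector (axis times angle).
In Python, from workcell import env gives the robot as it stands. The module is installed in compiled form; this text tells all that it offers.
- The arm moves only by the tool apply_moves, never from a script. Its argument "plan" is a list of rows, each a list of 3 entries, a list of its own where there are three numbers: the shift along the tool's x, y, z in mm, then the turn, a rotation vector about the tool's x, y, z in degrees, then the opening, from 0 (shut) to 1 (fully open). In form: [[[tx, ty, tz], [wx, wy, wz], fingers], ...]. A call has 1 to 10 rows; each row shifts and turns the commanded pose from where the row before left it, along the tool's axes as they then stand; what a row does not reach is not made up. A row lasts 1/12 s, in which the tool goes at most 41.7 mm and 7.16 degrees, less where a joint would pass 70% of its speed; a pose out of reach is approached as far as the arm can. A call with a gripper value outside its range is refused whole. The fingers move at their own pace and stop on an object; the grip force is fixed at half the most. Time passes only in rows, so rows that do not move let the fingers close. It gives the time, the measured TCP pose, the force and the opening at its end, in the units of the state.
- env.get_state(): the state, without advancing time (a new reading comes with each control period).
- env.camera(name): name is "scene" or "top" or "wrist"; returns (picture, depth): 420x560x3 uint8, red, green, blue; 420x560 float32, m along the optical axis (not along the pixel's ray), 0 where there is no reading.
- env.camera_info(name): a dict with "vertical_fov" (degrees; the focal length in pixels is half the picture's height over the tangent of half this angle, whatever the lens; pixels are square), "cx", "cy" (the principal point, pixels), "world_from_camera" (4x4, takes a point from camera to world coordinates); the wrist camera has in their place "T_tool_cam" (4x4, takes a point from camera to tool coordinates, whose origin is the TCP and whose axes are the flange's). Camera axes: x right, y up, looking along -z (the intrinsics and any distortion apply to the point x, -y, -z); pixel columns grow to the right and rows downward; lengths in m; the calibration is good to about 2 mm. The wrist camera is an equidistant fisheye: a pixel r from the principal point sees the ray r / f radians off the axis. A picture is of the moment at which its call begins: read the wrist's pose just before it. camera_info takes no time and is no camera call.
- env.sign_off(): hands the job in, once; it reports no verdict.
Trained networks look in the newest picture that a camera, given by its name, has taken for a name from the list of things; names that differ only in an ending like _2 or _b are one class to them, and where a whole thing is asked for, a point or a joint stands for the part that bears it (a point fixed in the world has none). Each returns a list of dicts, best first, with "conf" (0 to 1); they miss things now and then, are a little off and sometimes report something else, mostly with a low value. They report only what shows in the picture. A call takes as long as a camera call. They do not tell look-alikes from the thing itself.
- env.cut_out(query, camera): "region" (420x560 bool, what is visible of it) and "extent" ([left, top, right, bottom] in pixels, round what is visible of it).
- env.spot_point(query, camera): "centre" ([column, row] in pixels: a listed point, or the origin of a listed thing).
The state is a dict: "time_s": time; "joints": joint angles; "joint_velocities": joint speeds; "joint_efforts": joint torques, N m; "ee_pos": TCP position; "tcp_rot": TCP orientation; "force": force on the tool from outside, world axes, zero at the start; "moment": the same for the moment, N m; "grip_width": opening from 0.0 (shut) to 1.0 (fully open).
Only numpy, scipy, OpenCV 4.12 (cv2) and the standard library are available. Lean on these libraries where they do the work, as an engineer would, in place of code of your own. Each camera call takes 0.05 s, during which the arm holds its last target. There are 200 camera calls.

## Working session

There is one attempt and no reset: what is moved stays moved. The work goes in short steps, Python scripts to look and compute and a tool call to move; the robot and the scene stay as the last step left them, time stands still between calls to the robot, and variables do not carry over. Pictures are saved under pics/ and viewed, about 12 in all and at most 16, crops included, and the job is handed in when it is done.

Besides the shell and the picture viewer there is one more tool, called after "Emit:" as name(argument=value, ...), one argument or row to a line, values as JSON. apply_moves: Moves the arm, as the interface text tells. Its arguments: {"type":"object","properties":{"plan":{"type":"array","items":{"type":"array"}}},"required":["plan"]}

```bash
mkdir -p pics; python3 - <<'E'
from workcell import env
import cv2
for n in("scene","top"):
    p,d=env.camera(n); cv2.imwrite(f"pics/{n}0.png",p[:,:,::-1]); i=env.camera_info(n); print(n,i)
print(env.camera_info("wrist")); print(env.get_state())
E
```

```text
scene {'vertical_fov': 52.679210180281764, 'cx': 280.7325936848083, 'cy': 208.35705518223293, 'world_from_camera': array([[ 0.84190668,  0.42878866, -0.32761782,  0.1230041 ],
       [-0.53939106,  0.65089296, -0.53422433, -0.73452256],
       [-0.01582521,  0.62648115,  0.7792759 ,  1.0095957 ],
       [ 0.        ,  0.        ,  0.        ,  1.        ]])}
top {'vertical_fov': 55.365156086119576, 'cx': 274.76085863252484, 'cy': 208.61898728239495, 'world_from_camera': array([[ 0.01579676,  0.99775996, -0.06500401,  0.45137405],
       [-0.9998309 ,  0.01515053, -0.01042233, -0.06444192],
       [-0.00941414,  0.06515766,  0.99783057,  1.50070352],
       [ 0.        ,  0.        ,  0.        ,  1.        ]])}
{'vertical_fov': 65.70646984690485, 'cx': 280.84650467899604, 'cy': 207.46987335755796, 'T_tool_cam': array([[-1.01626822e-03,  9.45618257e-01,  3.25276927e-01,
         8.31142639e-02],
       [ 9.99999476e-01,  9.19640154e-04,  4.50813300e-04,
         9.16914247e-04],
       [ 1.27159564e-04,  3.25277214e-01, -9.45618696e-01,
        -1.43246161e-01],
       [ 0.00000000e+00,  0.00000000e+00,  0.00000000e+00,
         1.00000000e+00]])}
{'time_s': 0.1, 'joints': array([-1.30601147e+00,  5.33215112e-02,  1.61418194e+00,  2.03501714e-05,
        1.47597390e+00, -1.18982449e-01]), 'joint_velocities': array([ 2.94175841e-04, -2.02000519e-03, -2.81807482e-03, -9.48904016e-05,
       -5.48752378e-04, -2.72015515e-04]), 'joint_efforts': array([ 6.91027726e-04, -3.94912326e+01, -3.71360350e+01, -6.03174726e-05,
        3.99213939e-03, -2.48468126e-06]), 'ee_pos': array([ 0.23387675, -0.57898077,  0.23015185]), 'tcp_rot': array([-3.08208815e+00, -5.98766086e-01,  1.83786073e-04]), 'force': array([-0.78178698, -0.45598706, -0.23141962]), 'moment': array([-0.05647603,  0.04201207,  0.03731176]), 'grip_width': 0.9976420593754849}
```

View pics/top0.png

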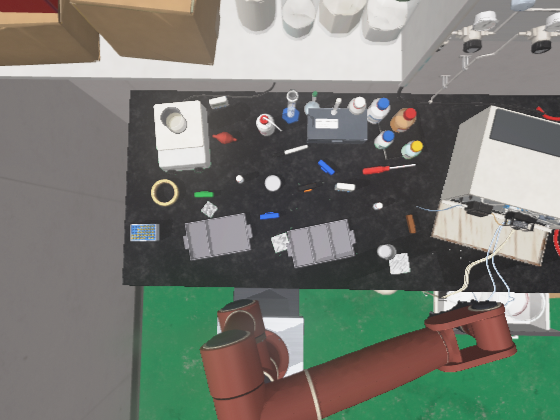

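View pics/scene0.png

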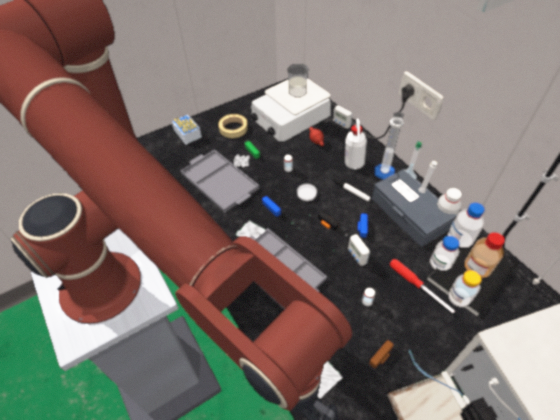

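```bash
cat > h.py <<'E'
from workcell import env
import numpy as np, cv2
from scipy.spatial.transform import Rotation as R
def ray(name,px,st=None):
    i=env.camera_info(name); f=210/np.tan(np.radians(i["vertical_fov"]/2))
    px=np.atleast_2d(np.asarray(px,float)); x=(px[:,0]-i["cx"]); y=(px[:,1]-i["cy"])
    if name=="wrist":
        r=np.hypot(x,y)+1e-9; t=r/f
        v=np.c_[np.sin(t)*x/r,-np.sin(t)*y/r,-np.cos(t)]
        T=np.eye(4); T[:3,:3]=R.from_rotvec(st["tcp_rot"]).as_matrix(); T[:3,3]=st["ee_pos"]; W=T@i["T_tool_cam"]
    else:
        v=np.c_[x/f,-y/f,-np.ones(len(x))]; W=i["world_from_camera"]
    return W[:3,3],v@W[:3,:3].T
def world(name,px,z,st=None):
    o,d=ray(name,px,st); return o+d*((z-o[2])/d[:,2])[:,None]
E
python3 - <<'E'
from h import *
p,d=env.camera("top")
big=cv2.resize(p[85:290,125:430],None,fx=2.6,fy=2.6,interpolation=cv2.INTER_CUBIC); cv2.imwrite("pics/topcrop.png",big[:,:,::-1])
H=dict(vial_1=.055,dish=.015,cassette=.026,timer=.062,tray_three=.017,tray_two=.017,tips=.05,beaker=.07,tape=.025)
for q,z in H.items():
    for c in env.cut_out(q,"top")[:5]:
        if c["conf"]<.2: continue
        v,u=np.nonzero(c["region"]); w=world("top",np.c_[u,v],z)[:,:2]*1000
        (cx,cy),(a,b),th=cv2.minAreaRect(w.astype(np.float32))
        print(q,round(c["conf"],2),np.round(c["extent"]),"rect c",round(cx),round(cy),"size",round(a),round(b),"ang",round(th,1),"mean",w.mean(0).round())
    for c in env.spot_point(q,"top")[:4]:
        if c["conf"]>.2: print("   spot",round(c["conf"],2),np.round(c["centre"],1),world("top",c["centre"],0)[0].round(3))
E
```

```text
spot 0.42 [377.8 207.2] [ 0.56  -0.435  0.   ]
   spot 0.4 [236.  180.6] [0.653 0.099 0.   ]
dish 0.67 [265. 174. 280. 190.] rect c 646 -37 size 56 52 ang 0.9 mean [646. -37.]
   spot 0.73 [272.6 179. ] [ 0.661 -0.039  0.   ]
cassette 0.62 [407. 212. 412. 231.] rect c 502 -547 size 67 25 ang 13.7 mean [ 501. -547.]
cassette 0.62 [261. 214. 280. 218.] rect c 524 -30 size 22 63 ang 0.9 mean [523. -29.]
cassette 0.49 [300. 185. 316. 191.] rect c 628 -168 size 21 60 ang 12.2 mean [ 629. -167.]
cassette 0.48 [318. 160. 335. 174.] rect c 702 -236 size 66 28 ang 53.5 mean [ 702. -237.]
   spot 0.65 [323.3 167. ] [ 0.709 -0.23   0.   ]
   spot 0.65 [203.6 196.8] [0.59 0.22 0.  ]
   spot 0.5 [267.6 218.7] [ 0.511 -0.023  0.   ]
   spot 0.49 [408.2 221.3] [ 0.509 -0.548  0.   ]
timer 0.74 [153. 181. 176. 207.] rect c 599 351 size 96 94 ang 46.4 mean [596. 351.]
timer 0.64 [335. 183. 358. 192.] rect c 627 -300 size 29 68 ang 0.3 mean [ 628. -298.]
timer 0.41 [298. 184. 318. 193.] rect c 623 -165 size 26 61 ang 12.2 mean [ 625. -165.]
   spot 0.3 [166.1 195.2] [0.594 0.362 0.   ]
tray_three 0.74
[... 186 characters left out ...]
41 252 ang 11.1 mean [443. 164.]
   spot 0.72 [218.3 238.8] [0.433 0.161 0.   ]
tips 0.72 [130. 223. 158. 243.] rect c 454 423 size 65 102 ang 0.9 mean [454. 422.]
tips 0.42 [380. 242. 397. 261.] rect c 398 -454 size 61 54 ang 89.9 mean [ 398. -454.]
   spot 0.98 [146.8 234.3] [0.445 0.43  0.   ]
beaker 0.82 [378. 243. 399. 261.] rect c 398 -447 size 53 64 ang 0.9 mean [ 399. -447.]
   spot 0.76 [383.9 252.3] [ 0.392 -0.457  0.   ]
   spot 0.3 [306.6 190.4] [ 0.62  -0.168  0.   ]
tape 0.71 [128. 225. 164. 242.] rect c 454 432 size 59 104 ang 0.9 mean [454. 431.]
tape 0.52 [149. 180. 180. 208.] rect c 601 363 size 102 99 ang 65.1 mean [601. 365.]
   spot 0.59 [164.  195.2] [0.594 0.37  0.   ]
```

View pics/topcrop.png

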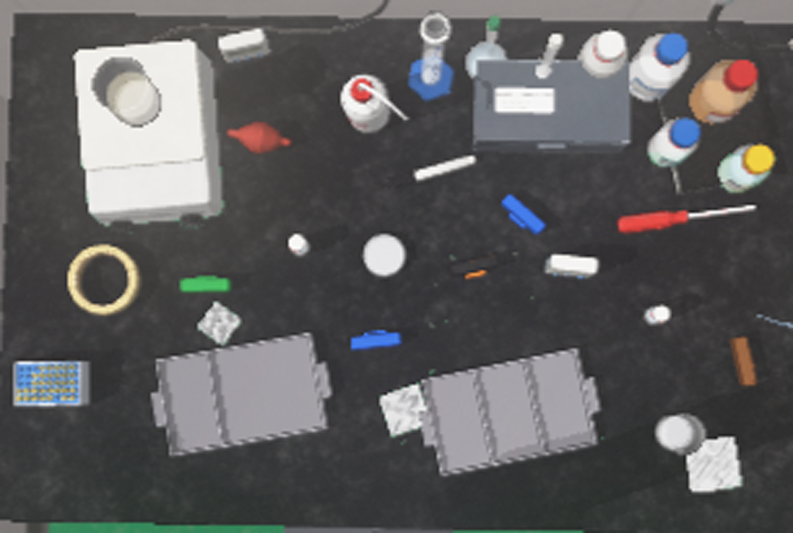

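The timer could be taken from the one on the bench at top (345,187) or the one by the back wall at (219,101); I take the bench one. The cassette could be black with the orange tab at (308,189), blue at (269,216) or (326,167), green at (203,194) or brown at (410,224); I take the black one. The vials are at (239,178) and (379,205), with white bottles further back. The dish is at (272,183). tray_two is at (218,237) and tray_three at (321,243).

```bash
cat >> h.py <<'E'
def delta(target,psi=None,st=None):
    """mm in tool axes from the current pose to target (mm); turn about tool z to get tool y at psi deg (mod 180)"""
    st=st or env.get_state(); M=R.from_rotvec(st["tcp_rot"]).as_matrix()
    t=M.T@(np.asarray(target)-st["ee_pos"]*1000)
    cur=np.degrees(np.arctan2(M[1,1],M[0,1])); s="psi %.1f"%cur
    if psi is not None:
        a=(cur-psi+90)%180-90; s+=" turn tz %.1f (alt %.1f)"%(a,a-180*np.sign(a))
    tilt=np.degrees(np.arccos(-M[2,2]))
    print("t",round(st["time_s"],2),"pos",(st["ee_pos"]*1000).round(1),"tilt %.2f"%tilt,"j1,j6",np.degrees(st["joints"][[0,5]]).round(),"delta tool",t.round(1),s)
E
python3 - <<'E'
from h import *
print(world("top",[[239.6,178.1],[379.6,205]],.055).round(3))
delta([480,-360,230],-90)
E
```

```text
[[ 0.655  0.08   0.055]
 [ 0.564 -0.428  0.055]]
t 1.05 pos [ 234.  -579.5  231.3] tilt 0.00 j1,j6 [-75.  -7.] delta tool [ 310.3 -111.4    1.3] psi -68.0 turn tz 22.0 (alt -158.0)
```

Emit:
apply_moves(
  plan=[
    [[40,-2,0],[0,0,2],1],
    [[40,-2,0],[0,0,2],1],
    [[40,-2,0],[0,0,2],1],
    [[40,-2,0],[0,0,2],1],
    [[40,-2,0],[0,0,2],1],
    [[40,-2,0],[0,0,2],1],
    [[40,-2,0],[0,0,2],1],
    [[40,-2,0],[0,0,2],1],
    [[30,-2,0],[0,0,2],1],
    [[0,0,0],[0,0,2],1],
  ],
)

```text
time_s: 1.88
ee_pos: [0.5727, -0.4739, 0.2304]
tcp_rot: [-3.14, -0.06, -0.003]
force: [-0.0, -0.1, -0.2]
grip_width: 0.999
```

```bash
python3 - <<'E'
from h import *
st=env.get_state(); p,d=env.camera("wrist"); cv2.imwrite("pics/w1.png",p[:,:,::-1])
delta([564,-428,100],-90)
for q in("vial_1","timer"):
  for c in env.cut_out(q,"wrist")[:4]: print(q,c["conf"],np.round(c["extent"]))
  for c in env.spot_point(q,"wrist")[:4]: print("  spot",c["conf"],np.round(c["centre"]),world("wrist",c["centre"],0,st)[0].round(3))
E
```

```text
t 1.93 pos [ 570.4 -474.9  230.4] tilt 0.04 j1,j6 [-46.  42.] delta tool [ -4.7 -47.  130.5] psi -87.9 turn tz 2.1 (alt -177.9)
vial_1 0.93 [225. 168. 251. 200.]
  spot 0.84 [240. 178.] [ 0.564 -0.427  0.   ]
timer 0.98 [ 90. 111. 165. 141.]
  spot 0.93 [139. 120.] [ 0.633 -0.3    0.   ]
```

View pics/w1.png

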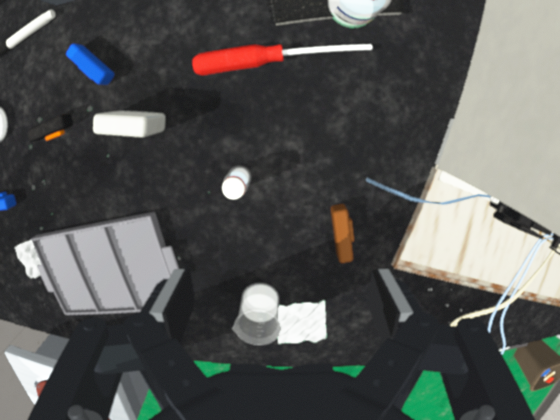

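Emit:
apply_moves(
  plan=[
    [[-2,-23,33],[0,0,2],1],
    [[-2,-24,33],[0,0,0],1],
    [[0,0,32],[0,0,0],1],
    [[0,0,32],[0,0,0],1],
    [[0,0,0],[0,0,0],1],
    [[0,0,0],[0,0,0],1],
  ],
)

```text
time_s: 2.63
ee_pos: [0.5608, -0.429, 0.0993]
tcp_rot: [-3.138, 0.002, 0.006]
force: [-0.2, -1.2, -0.1]
grip_width: 0.998
```

```bash
python3 - <<'E'
from h import *
st=env.get_state(); p,d=env.camera("wrist")
delta([564,-428,20],-90,st)
for q,z in(("vial_1",.055),("timer",.062),("cassette",.026),("tray_three",.017)):
  for c in env.cut_out(q,"wrist")[:4]:
    v,u=np.nonzero(c["region"]); w=world("wrist",np.c_[u,v],z,st)[:,:2]*1000
    (cx,cy),(a,b),th=cv2.minAreaRect(w.astype(np.float32))
    print(q,round(c["conf"],2),np.round(c["extent"]),"rect",round(cx),round(cy),round(a),round(b),round(th,1))
  for c in env.spot_point(q,"wrist")[:4]: print("  spot",c["conf"],np.round(c["centre"]),world("wrist",c["centre"],0,st)[0].round(3))
E
```

```text
t 2.63 pos [ 560.8 -429.    99.3] tilt 0.27 j1,j6 [-43.  47.] delta tool [ 3.5 -0.7 79.3] psi -90.1 turn tz -0.1 (alt 179.9)
  spot 0.59 [276. 203.] [ 0.565 -0.426  0.   ]
timer 0.65 [ 45. 110. 157. 152.] rect 634 -316 86 24 84.5
timer 0.43 [  0. 118.  32. 156.] rect 637 -236 21 41 13.1
  spot 0.8 [122. 124.] [ 0.632 -0.302  0.   ]
cassette 0.78 [408. 239. 434. 311.] rect 509 -546 80 24 12.6
cassette 0.67 [  1. 117.  32. 155.] rect 635 -198 25 48 10.2
cassette 0.58 [15. 17. 79. 72.] rect 707 -245 82 23 49.6
cassette 0.33 [ 44. 109. 158. 153.] rect 632 -293 103 30 86.0
  spot 0.97 [418. 272.] [ 0.498 -0.556 -0.   ]
  spot 0.83 [54. 48.] [ 0.707 -0.233  0.   ]
  spot 0.77 [  8. 139.] [ 0.632 -0.163 -0.   ]
tray_three 0.64 [  2. 255. 201. 376.] rect 428 -220 146 255 12.3
  spot 0.76 [ 89. 324.] [ 0.424 -0.216 -0.   ]
```

Emit:
apply_moves(
  plan=[
    [[4,-1,40],[0,0,0],1],
    [[0,0,39],[0,0,0],1],
    [[0,0,0],[0,0,0],1],
    [[0,0,0],[0,0,0],0],
    [[0,0,0],[0,0,0],0],
    [[0,0,0],[0,0,0],0],
    [[0,0,0],[0,0,0],0],
    [[0,0,0],[0,0,0],0],
    [[0,0,0],[0,0,0],0],
    [[0,0,0],[0,0,0],0],
  ],
)

```text
time_s: 3.92
ee_pos: [0.5682, -0.4301, 0.0253]
tcp_rot: [3.138, -0.0, 0.005]
force: [-0.3, -0.4, 6.5]
grip_width: 0.286
```

```bash
python3 - <<'E'
from h import *
print(env.get_state()["grip_width"],env.get_state()["force"])
delta([438,-290,105],-90)
E
```

```text
0.2863695884190657 [-0.27849671 -0.41796083  6.50987278]
t 3.92 pos [ 568.2 -430.1   25.3] tilt 0.27 j1,j6 [-43.  47.] delta tool [-129.9 -139.8  -80.6] psi -90.0 turn tz -0.0 (alt 180.0)
```

Emit:
apply_moves(
  plan=[
    [[0,0,-20],[0,0,0],0],
    [[0,0,-30],[0,0,0],0],
    [[0,0,-30],[0,0,0],0],
    [[-26,-28,0],[0,0,0],0],
    [[-26,-28,0],[0,0,0],0],
    [[-26,-28,0],[0,0,0],0],
    [[-26,-28,0],[0,0,0],0],
    [[-26,-28,0],[0,0,0],0],
    [[0,0,0],[0,0,0],0],
    [[0,0,0],[0,0,0],0],
  ],
)

```text
time_s: 4.75
ee_pos: [0.4351, -0.2865, 0.1012]
tcp_rot: [-3.14, -0.001, 0.002]
force: [0.4, -1.6, 0.3]
grip_width: 0.285
```

```bash
python3 - <<'E'
from h import *
st=env.get_state(); p,d=env.camera("wrist"); cv2.imwrite("pics/w2.png",p[:,:,::-1])
print(st["grip_width"],st["force"])
delta([438,-290,34],-90,st)
for q,z in(("timer",.062),("cassette",.026),("tray_three",.017)):
  for c in env.cut_out(q,"wrist")[:3]:
    v,u=np.nonzero(c["region"]); w=world("wrist",np.c_[u,v],z,st)[:,:2]*1000
    (cx,cy),(a,b),th=cv2.minAreaRect(w.astype(np.float32))
    print(q,round(c["conf"],2),np.round(c["extent"]),"rect",round(cx),round(cy),round(a),round(b),round(th,1))
E
```

```text
0.28456918967354045 [ 0.40373927 -1.55414035  0.288961  ]
t 4.75 pos [ 435.1 -286.5  101.2] tilt 0.10 j1,j6 [-42.  48.] delta tool [ 3.   3.6 67.2] psi -90.0 turn tz 0.0 (alt -180.0)
cassette 0.8 [  0. 101.  35. 133.] rect 527 -59 22 47 6.2
cassette 0.74 [548. 110. 558. 181.] rect 501 -528 69 17 12.1
tray_three 0.84 [ 58. 106. 363. 310.] rect 425 -220 142 254 12.2
```

View pics/w2.png

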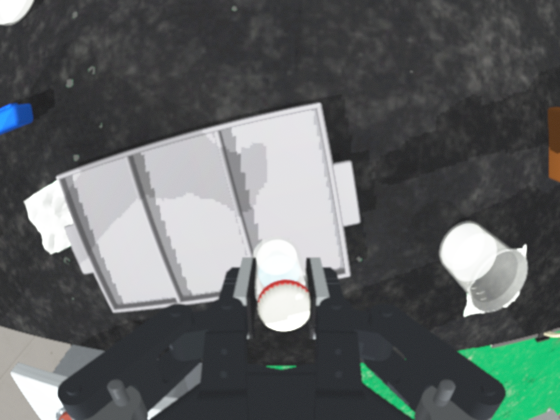

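Emit:
apply_moves(
  plan=[
    [[5,5,25],[0,0,0],0],
    [[0,0,25],[0,0,0],0],
    [[0,0,15],[0,0,0],0],
    [[0,0,0],[0,0,0],0],
    [[0,0,0],[0,0,0],0],
    [[0,0,0],[0,0,0],0],
  ],
)

```text
time_s: 5.45
ee_pos: [0.4429, -0.2946, 0.0384]
tcp_rot: [3.14, -0.001, 0.002]
force: [-0.5, -0.5, 0.2]
grip_width: 0.285
```

Emit:
apply_moves(
  plan=[
    [[-2,-2,4],[0,0,0],0],
    [[0,0,0],[0,0,0],0],
    [[0,0,0],[0,0,0],0],
    [[0,0,0],[0,0,0],0],
  ],
)

```text
time_s: 5.78
ee_pos: [0.4401, -0.2917, 0.0338]
tcp_rot: [3.141, -0.0, 0.001]
force: [-0.5, -0.8, 0.1]
grip_width: 0.282
```

Emit:
apply_moves(
  plan=[
    [[0,0,1],[0,0,0],0],
    [[0,0,1],[0,0,0],0],
    [[0,0,0],[0,0,0],0],
    [[0,0,0],[0,0,0],0],
  ],
)

```text
time_s: 6.12
ee_pos: [0.4407, -0.2919, 0.0335]
tcp_rot: [3.141, -0.0, 0.001]
force: [-1.9, 4.1, 10.4]
grip_width: 0.287
```

Emit:
apply_moves(
  plan=[
    [[0,0,0],[0,0,0],0.7],
    [[0,0,0],[0,0,0],0.7],
    [[0,0,0],[0,0,0],0.7],
    [[0,0,0],[0,0,0],0.7],
    [[0,0,-30],[0,0,0],1],
    [[0,0,-40],[0,0,0],1],
    [[0,0,-40],[0,0,0],1],
    [[0,0,0],[0,0,-7],1],
    [[0,0,0],[0,0,-7],1],
    [[0,0,0],[0,0,-7],1],
  ],
)

```text
time_s: 6.95
ee_pos: [0.4403, -0.2919, 0.1424]
tcp_rot: [3.086, 0.581, 0.002]
force: [-0.5, 0.0, -0.6]
grip_width: 0.998
```

Emit:
apply_moves(
  plan=[
    [[0,0,0],[0,0,-7],1],
    [[0,0,0],[0,0,-7],1],
    [[0,0,0],[0,0,-7],1],
    [[0,0,0],[0,0,-7],1],
    [[0,0,0],[0,0,-7],1],
    [[0,0,0],[0,0,-7],1],
    [[0,0,0],[0,0,-7],1],
    [[0,0,0],[0,0,-7],1],
    [[0,0,0],[0,0,-7],1],
    [[0,0,0],[0,0,-1],1],
  ],
)

```text
time_s: 7.78
ee_pos: [0.4397, -0.2914, 0.1409]
tcp_rot: [-2.313, -2.125, 0.0]
force: [-0.5, -0.6, 0.5]
grip_width: 1.001
```

```bash
python3 - <<'E'
from h import *
delta([620,-290,145],-5)
E
```

```text
t 7.78 pos [ 439.7 -291.4  140.9] tilt 0.04 j1,j6 [-42. -37.] delta tool [ 16.7 179.6  -4.2] psi -4.9 turn tz 0.1 (alt -179.9)
```

Emit:
apply_moves(
  plan=[
    [[2,38,0],[0,0,0],1],
    [[2,38,0],[0,0,0],1],
    [[2,38,0],[0,0,0],1],
    [[2,38,0],[0,0,0],1],
    [[2,38,0],[0,0,0],1],
    [[0,0,0],[0,0,0],1],
    [[0,0,0],[0,0,0],1],
  ],
)

```text
time_s: 8.37
ee_pos: [0.631, -0.2977, 0.1395]
tcp_rot: [-2.315, -2.12, 0.001]
force: [-0.3, -0.2, -0.4]
grip_width: 0.999
```

```bash
python3 - <<'E'
from h import *
st=env.get_state(); p,d=env.camera("wrist"); cv2.imwrite("pics/w3.png",p[:,:,::-1])
delta([632,-300,25],-5,st)
for q,z in(("timer",.062),("cassette",.026),("tray_three",.017),("vial_1",.055)):
  for c in env.cut_out(q,"wrist")[:3]:
    v,u=np.nonzero(c["region"]); w=world("wrist",np.c_[u,v],z,st)[:,:2]*1000
    (cx,cy),(a,b),th=cv2.minAreaRect(w.astype(np.float32))
    print(q,round(c["conf"],2),np.round(c["extent"]),"rect",round(cx),round(cy),round(a),round(b),round(th,1))
  for c in env.spot_point(q,"wrist")[:3]: print("  spot",c["conf"],np.round(c["centre"]),world("wrist",c["centre"],.009 if q=="vial_1" else 0,st)[0].round(3))
E
```

```text
t 8.37 pos [ 631.  -297.7  139.5] tilt 0.13 j1,j6 [-31. -26.] delta tool [ -2.3   1.4 114.5] psi -5.0 turn tz -0.0 (alt 180.0)
timer 0.58 [267. 164. 300. 263.] rect 633 -296 74 23 84.8
  spot 0.63 [279. 195.] [ 0.629 -0.3    0.   ]
cassette 0.84 [335.  82. 399. 160.] rect 704 -234 69 28 49.4
cassette 0.82 [248.   0. 293.  83.] rect 631 -169 22 69 13.6
cassette 0.35 [266. 165. 297. 263.] rect 632 -310 87 26 84.2
  spot 0.83 [361. 118.] [ 0.706 -0.235  0.   ]
  spot 0.68 [263.  44.] [ 0.627 -0.165  0.   ]
tray_three 0.9 [  0.   9. 168. 259.] rect 428 -219 151 253 11.9
  spot 0.88 [ 73. 139.] [ 0.427 -0.221  0.   ]
vial_1 0.59 [ 53. 198.  98. 240.] rect 450 -286 64 26 19.8
  spot 0.79 [ 93. 204.] [ 0.442 -0.289  0.009]
```

View pics/w3.png

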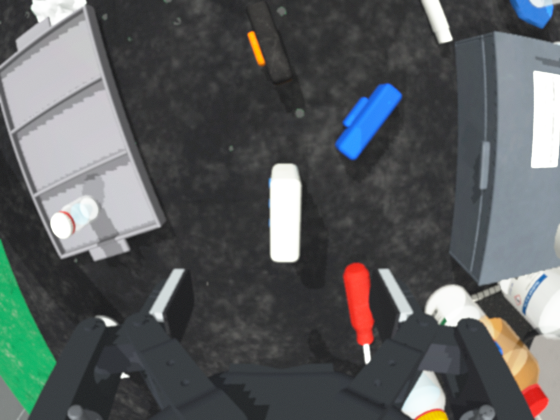

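Emit:
apply_moves(
  plan=[
    [[-3,1,38],[0,0,0],1],
    [[0,0,38],[0,0,0],1],
    [[0,0,38],[0,0,0],1],
    [[0,0,0],[0,0,0],1],
    [[0,0,0],[0,0,0],0],
    [[0,0,0],[0,0,0],0],
    [[0,0,0],[0,0,0],0],
    [[0,0,0],[0,0,0],0],
    [[0,0,0],[0,0,0],0],
    [[0,0,0],[0,0,0],0],
  ],
)

```text
time_s: 9.65
ee_pos: [0.6322, -0.3022, 0.03]
tcp_rot: [2.313, 2.119, 0.002]
force: [0.8, -0.3, 5.7]
grip_width: 0.25
```

Emit:
apply_moves(
  plan=[
    [[0,0,-20],[0,0,0],0],
    [[0,0,-35],[0,0,0],0],
    [[0,0,-35],[0,0,7],0],
    [[0,0,0],[0,0,7],0],
    [[0,0,0],[0,0,7],0],
    [[0,0,0],[0,0,7],0],
    [[0,0,0],[0,0,7],0],
    [[0,0,0],[0,0,7],0],
    [[0,0,0],[0,0,7],0],
    [[0,0,0],[0,0,7],0],
  ],
)

```text
time_s: 10.48
ee_pos: [0.6307, -0.3012, 0.1176]
tcp_rot: [3.044, 0.777, 0.0]
force: [-0.7, 0.2, -1.4]
grip_width: 0.247
```

Emit:
apply_moves(
  plan=[
    [[0,0,0],[0,0,7],0],
    [[0,0,0],[0,0,7],0],
    [[0,0,0],[0,0,3],0],
    [[0,0,0],[0,0,0],0],
  ],
)

```text
time_s: 10.82
ee_pos: [0.6307, -0.3012, 0.1175]
tcp_rot: [3.124, 0.327, 0.0]
force: [-0.4, -0.2, -0.9]
grip_width: 0.246
```

```bash
python3 - <<'E'
from h import *
delta([409,-147,120],-77.8)
E
```

```text
t 10.82 pos [ 630.7 -301.2  117.5] tilt 0.00 j1,j6 [-32.  46.] delta tool [-185.  -196.7   -2.5] psi -78.0 turn tz -0.2 (alt 179.8)
```

Emit:
apply_moves(
  plan=[
    [[-23,-24,0],[0,0,0],0],
    [[-23,-25,0],[0,0,0],0],
    [[-23,-25,0],[0,0,0],0],
    [[-23,-25,0],[0,0,0],0],
    [[-23,-25,0],[0,0,0],0],
    [[-23,-25,0],[0,0,0],0],
    [[-23,-24,0],[0,0,0],0],
    [[-24,-24,0],[0,0,0],0],
    [[0,0,0],[0,0,0],0],
    [[0,0,0],[0,0,0],0],
  ],
)

```text
time_s: 11.65
ee_pos: [0.4077, -0.1461, 0.117]
tcp_rot: [3.124, 0.331, 0.001]
force: [1.0, -0.2, -0.4]
grip_width: 0.247
```

```bash
python3 - <<'E'
from h import *
st=env.get_state(); p,d=env.camera("wrist")
delta([409,-147,39],-77.8,st)
for q,z in(("timer",.062),("cassette",.026),("tray_three",.017),("vial_1",.055)):
  for c in env.cut_out(q,"wrist")[:3]:
    v,u=np.nonzero(c["region"]); w=world("wrist",np.c_[u,v],z,st)[:,:2]*1000
    (cx,cy),(a,b),th=cv2.minAreaRect(w.astype(np.float32))
    print(q,round(c["conf"],2),np.round(c["extent"]),"rect",round(cx),round(cy),round(a),round(b),round(th,1))
  for c in env.spot_point(q,"wrist")[:3]: print("  spot",c["conf"],np.round(c["centre"]),world("wrist",c["centre"],.009 if q=="vial_1" else 0,st)[0].round(3))
E
```

```text
t 11.65 pos [ 407.7 -146.1  117. ] tilt 0.05 j1,j6 [-30.  48.] delta tool [ 1.   1.1 78. ] psi -77.9 turn tz -0.1 (alt 179.9)
timer 0.67 [253. 197. 308. 363.] rect 360 -157 144 38 12.0
  spot 0.93 [276. 246.] [ 0.366 -0.152  0.   ]
cassette 0.96 [113.  21. 209.  50.] rect 523 -32 23 75 6.6
tray_three 0.8 [215. 117. 499. 279.] rect 425 -219 141 253 12.3
  spot 0.97 [368. 202.] [ 0.423 -0.221  0.   ]
vial_1 0.73 [437. 194. 489. 244.] rect 441 -281 58 25 71.0
  spot 0.84 [448. 205.] [ 0.438 -0.294  0.009]
```

Timer is over the left bay; lower until contact.

Emit:
apply_moves(
  plan=[
    [[1,2,35],[0,0,0],0],
    [[0,0,30],[0,0,0],0],
    [[0,0,8],[0,0,0],0],
    [[0,0,1],[0,0,0],0],
    [[0,0,1],[0,0,0],0],
    [[0,0,1],[0,0,0],0],
    [[0,0,0],[0,0,0],0],
    [[0,0,0],[0,0,0],0],
  ],
)

```text
time_s: 12.77
ee_pos: [0.4113, -0.1493, 0.0428]
tcp_rot: [3.123, 0.328, 0.004]
force: [0.0, 0.4, -0.3]
grip_width: 0.248
```

Emit:
apply_moves(
  plan=[
    [[-1,-1,1],[0,0,0],0],
    [[0,0,1],[0,0,0],0],
    [[0,0,1],[0,0,0],0],
    [[0,0,1],[0,0,0],0],
    [[0,0,0],[0,0,0],0],
    [[0,0,0],[0,0,0],0],
  ],
)

```text
time_s: 13.27
ee_pos: [0.4094, -0.1481, 0.039]
tcp_rot: [-3.124, -0.328, 0.001]
force: [-4.9, 2.2, 10.5]
grip_width: 0.247
```

Emit:
apply_moves(
  plan=[
    [[0,0,0],[0,0,0],0.6],
    [[0,0,0],[0,0,0],0.6],
    [[0,0,0],[0,0,0],0.6],
    [[0,0,0],[0,0,0],0.6],
    [[0,0,-30],[0,0,0],1],
    [[0,0,-40],[0,0,0],1],
    [[0,0,-35],[0,0,0],1],
    [[0,0,0],[0,0,-7],1],
    [[0,0,0],[0,0,-7],1],
    [[0,0,0],[0,0,-7],1],
  ],
)

```text
time_s: 14.1
ee_pos: [0.4095, -0.1482, 0.1432]
tcp_rot: [3.008, 0.901, 0.002]
force: [0.9, 0.1, -0.5]
grip_width: 1.004
```

Emit:
apply_moves(
  plan=[
    [[0,0,0],[0,0,-7],1],
    [[0,0,0],[0,0,-7],1],
    [[0,0,0],[0,0,-7],1],
    [[0,0,0],[0,0,-7],1],
    [[0,0,0],[0,0,-7],1],
    [[0,0,0],[0,0,-7],1],
    [[0,0,0],[0,0,-7],1],
    [[0,0,0],[0,0,-7],1],
    [[0,0,0],[0,0,-7],1],
    [[0,0,0],[0,0,-7],1],
  ],
)

```text
time_s: 14.93
ee_pos: [0.4089, -0.1479, 0.1419]
tcp_rot: [-1.948, -2.464, 0.0]
force: [0.4, -0.3, 0.3]
grip_width: 0.999
```

```bash
python3 - <<'E'
from h import *
delta([629,-166,130],13)
E
```

```text
t 14.93 pos [ 408.9 -147.9  141.9] tilt 0.03 j1,j6 [-30. -43.] delta tool [-68.4 210.   11.8] psi 13.3 turn tz 0.3 (alt -179.7)
```

Emit:
apply_moves(
  plan=[
    [[-11,35,2],[0,0,0],1],
    [[-11,35,2],[0,0,0],1],
    [[-11,35,2],[0,0,0],1],
    [[-11,35,2],[0,0,0],1],
    [[-12,35,2],[0,0,0],1],
    [[-12,35,2],[0,0,0],1],
    [[0,0,0],[0,0,0],1],
    [[0,0,0],[0,0,0],1],
  ],
)

```text
time_s: 15.6
ee_pos: [0.6297, -0.1668, 0.1281]
tcp_rot: [-1.953, -2.457, 0.002]
force: [-0.5, 0.0, -0.1]
grip_width: 1.001
```

```bash
python3 - <<'E'
from h import *
st=env.get_state(); p,d=env.camera("wrist"); cv2.imwrite("pics/w4.png",p[:,:,::-1])
delta([629,-166,16],13,st)
for q,z in(("timer",.071),("cassette",.026),("tray_three",.017),("vial_1",.055)):
  for c in env.cut_out(q,"wrist")[:3]:
    v,u=np.nonzero(c["region"]); w=world("wrist",np.c_[u,v],z,st)[:,:2]*1000
    (cx,cy),(a,b),th=cv2.minAreaRect(w.astype(np.float32))
    print(q,round(c["conf"],2),np.round(c["extent"]),"rect",round(cx),round(cy),round(a),round(b),round(th,1))
  for c in env.spot_point(q,"wrist")[:3]: print("  spot",c["conf"],np.round(c["centre"]),world("wrist",c["centre"],.009 if q in("vial_1","timer") else 0,st)[0].round(3))
E
```

```text
t 15.6 pos [ 629.7 -166.8  128.1] tilt 0.18 j1,j6 [-21. -34.] delta tool [  0.8  -0.2 112.1] psi 13.0 turn tz 0.0 (alt -180.0)
timer 0.77 [  0. 121.  82. 161.] rect 431 -142 96 25 13.7
timer 0.53 [ 48. 262.  89. 305.] rect 461 -264 69 22 49.5
  spot 0.94 [ 57. 133.] [ 0.405 -0.149  0.009]
cassette 0.96 [312. 259. 375. 318.] rect 701 -229 70 37 49.0
cassette 0.91 [171.   0. 212.  54.] rect 531 -42 28 43 6.7
cassette 0.8 [268. 156. 299. 246.] rect 630 -165 23 74 13.8
  spot 0.97 [341. 278.] [ 0.705 -0.235  0.   ]
  spot 0.95 [279. 195.] [ 0.627 -0.166  0.   ]
  spot 0.95 [196.  14.] [ 0.523 -0.027  0.   ]
tray_three 0.58 [  4.  75. 147. 317.] rect 428 -219 151 254 12.4
  spot 0.62 [ 74. 203.] [ 0.424 -0.22   0.   ]
vial_1 0.8 [ 50. 262.  93. 308.] rect 449 -278 78 26 48.3
  spot 0.97 [ 84. 271.] [ 0.44  -0.293  0.009]
```

View pics/w4.png

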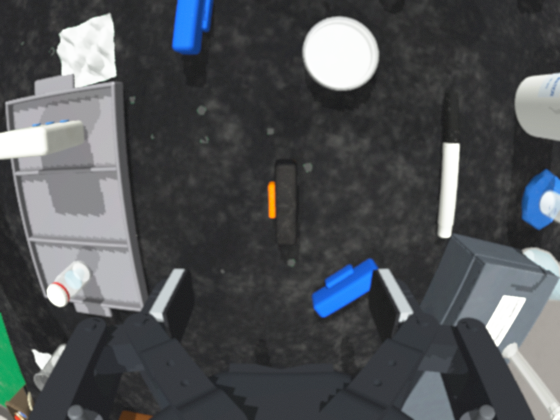

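Emit:
apply_moves(
  plan=[
    [[2,1,38],[0,0,0],1],
    [[0,0,38],[0,0,0],1],
    [[0,0,36],[0,0,0],1],
    [[0,0,0],[0,0,0],1],
    [[0,0,0],[0,0,0],1],
  ],
)

```text
time_s: 16.47
ee_pos: [0.6273, -0.1641, 0.0161]
tcp_rot: [-1.953, -2.454, 0.003]
force: [-0.1, -0.7, -0.0]
grip_width: 1.003
```

```bash
python3 - <<'E'
from h import *
delta([631,-165,15],13)
E
```

```text
t 16.47 pos [ 627.3 -164.1   16.1] tilt 0.32 j1,j6 [-21. -34.] delta tool [-1.8  3.4  1.1] psi 13.0 turn tz -0.0 (alt 180.0)
```

Emit:
apply_moves(
  plan=[
    [[-2,3,3],[0,0,0],1],
    [[0,0,0],[0,0,0],1],
    [[0,0,0],[0,0,0],0],
    [[0,0,0],[0,0,0],0],
    [[0,0,0],[0,0,0],0],
    [[0,0,0],[0,0,0],0],
    [[0,0,0],[0,0,0],0],
    [[0,0,0],[0,0,0],0],
    [[0,0,0],[0,0,0],0],
  ],
)

```text
time_s: 17.22
ee_pos: [0.6332, -0.1663, 0.0158]
tcp_rot: [1.955, 2.458, 0.0]
force: [-0.5, -0.6, 3.3]
grip_width: 0.193
```

Emit:
apply_moves(
  plan=[
    [[0,0,-20],[0,0,0],0],
    [[0,0,-35],[0,0,0],0],
    [[0,0,-35],[0,0,7],0],
    [[0,0,0],[0,0,7],0],
    [[0,0,0],[0,0,7],0],
    [[0,0,0],[0,0,7],0],
    [[0,0,0],[0,0,7],0],
    [[0,0,0],[0,0,7],0],
    [[0,0,0],[0,0,7],0],
    [[0,0,0],[0,0,7],0],
  ],
)

```text
time_s: 18.05
ee_pos: [0.6325, -0.166, 0.1047]
tcp_rot: [-2.884, -1.243, 0.001]
force: [0.5, 0.0, -0.7]
grip_width: 0.188
```

Emit:
apply_moves(
  plan=[
    [[0,0,0],[0,0,7],0],
    [[0,0,0],[0,0,7],0],
    [[0,0,0],[0,0,7],0],
    [[0,0,0],[0,0,7],0],
    [[0,0,0],[0,0,7],0],
    [[0,0,0],[0,0,0],0],
  ],
)

```text
time_s: 18.55
ee_pos: [0.6325, -0.166, 0.1047]
tcp_rot: [-3.124, -0.325, 0.001]
force: [0.2, 0.9, -0.1]
grip_width: 0.188
```

```bash
python3 - <<'E'
from h import *
delta([425,-220,110],-77.8)
E
```

```text
t 18.55 pos [ 632.5 -166.   104.7] tilt 0.06 j1,j6 [-21.  57.] delta tool [-214.2   10.2   -5.1] psi -78.1 turn tz -0.3 (alt 179.7)
```

Emit:
apply_moves(
  plan=[
    [[-36,2,0],[0,0,0],0],
    [[-36,2,0],[0,0,0],0],
    [[-36,2,0],[0,0,0],0],
    [[-36,2,0],[0,0,0],0],
    [[-36,2,0],[0,0,0],0],
    [[-34,3,0],[0,0,0],0],
    [[0,0,0],[0,0,0],0],
    [[0,0,0],[0,0,0],0],
    [[0,0,0],[0,0,0],0],
  ],
)

```text
time_s: 19.3
ee_pos: [0.4266, -0.2235, 0.1056]
tcp_rot: [3.124, 0.33, 0.002]
force: [-0.3, 0.2, -0.3]
grip_width: 0.191
```

```bash
python3 - <<'E'
from h import *
st=env.get_state(); p,d=env.camera("wrist"); cv2.imwrite("pics/w5.png",p[:,:,::-1])
delta([425.5,-223,25],-77.8,st)
for q,z in(("tray_three",.017),("vial_1",.055)):
  for c in env.cut_out(q,"wrist")[:3]:
    v,u=np.nonzero(c["region"]); w=world("wrist",np.c_[u,v],z,st)[:,:2]*1000
    (cx,cy),(a,b),th=cv2.minAreaRect(w.astype(np.float32))
    print(q,round(c["conf"],2),np.round(c["extent"]),"rect",round(cx),round(cy),round(a),round(b),round(th,1))
E
```

```text
t 19.3 pos [ 426.6 -223.5  105.6] tilt 0.06 j1,j6 [-37.  41.] delta tool [-1.1 -0.7 80.6] psi -77.9 turn tz -0.1 (alt 179.9)
tray_three 0.89 [117. 120. 434. 289.] rect 425 -219 142 253 12.3
vial_1 0.72 [350. 199. 400. 256.] rect 443 -285 46 25 51.6
```

View pics/w5.png

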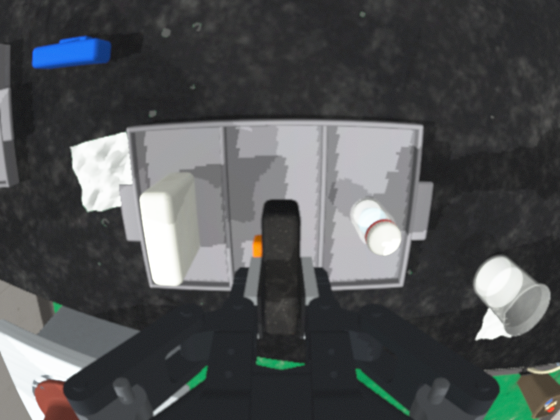

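Emit:
apply_moves(
  plan=[
    [[-1,0,35],[0,0,0],0],
    [[0,0,30],[0,0,0],0],
    [[0,0,11],[0,0,0],0],
    [[0,0,2],[0,0,0],0],
    [[0,0,1],[0,0,0],0],
    [[0,0,1],[0,0,0],0],
    [[0,0,0],[0,0,0],0],
    [[0,0,0],[0,0,0],0],
  ],
)

```text
time_s: 20.12
ee_pos: [0.426, -0.2239, 0.0262]
tcp_rot: [3.123, 0.328, 0.002]
force: [0.2, -0.4, -0.2]
grip_width: 0.186
```

Emit:
apply_moves(
  plan=[
    [[0,0,1],[0,0,0],0],
    [[0,0,1],[0,0,0],0],
    [[0,0,1],[0,0,0],0],
    [[0,0,0],[0,0,0],0],
    [[0,0,0],[0,0,0],0],
  ],
)

```text
time_s: 20.53
ee_pos: [0.4261, -0.2241, 0.0246]
tcp_rot: [3.124, 0.328, 0.001]
force: [-4.5, 2.6, 12.2]
grip_width: 0.188
```

Emit:
apply_moves(
  plan=[
    [[0,0,0],[0,0,0],0.45],
    [[0,0,0],[0,0,0],0.45],
    [[0,0,0],[0,0,0],0.45],
    [[0,0,0],[0,0,0],0.45],
    [[0,0,-30],[0,0,0],0.45],
    [[0,0,-40],[0,0,0],0.6],
    [[0,0,-40],[0,0,0],1],
    [[0,0,0],[0,0,0],1],
    [[0,0,0],[0,0,0],1],
  ],
)

```text
time_s: 21.28
ee_pos: [0.4271, -0.2249, 0.1357]
tcp_rot: [3.12, 0.328, 0.008]
force: [-1.0, -0.4, -0.7]
grip_width: 0.984
```

```bash
python3 - <<'E'
from h import *
delta([646,-37,110],-78.9)
E
```

```text
t 21.28 pos [ 427.1 -224.9  135.7] tilt 0.39 j1,j6 [-37.  41.] delta tool [ 253.  -138.4   26.1] psi -78.0 turn tz 0.9 (alt -179.1)
```

Emit:
apply_moves(
  plan=[
    [[31,-17,0],[0,0,1],1],
    [[31,-17,0],[0,0,0],1],
    [[31,-17,0],[0,0,0],1],
    [[32,-17,0],[0,0,0],1],
    [[32,-17,5],[0,0,0],1],
    [[32,-17,5],[0,0,0],1],
    [[32,-18,8],[0,0,0],1],
    [[32,-18,8],[0,0,0],1],
    [[0,0,0],[0,0,0],1],
    [[0,0,0],[0,0,0],1],
  ],
)

```text
time_s: 22.12
ee_pos: [0.6458, -0.0377, 0.1025]
tcp_rot: [-3.125, -0.305, 0.009]
force: [-0.7, -0.4, -0.0]
grip_width: 1.001
```

```bash
python3 - <<'E'
from h import *
st=env.get_state(); p,d=env.camera("wrist"); cv2.imwrite("pics/w6.png",p[:,:,::-1])
delta([646,-37,1],-78.9,st)
for q,z in(("dish",.015),("tray_two",.017),("vial_1",.055),("cassette",.026)):
  for c in env.cut_out(q,"wrist")[:3]:
    v,u=np.nonzero(c["region"]); w=world("wrist",np.c_[u,v],z,st)[:,:2]*1000
    (cx,cy),(a,b),th=cv2.minAreaRect(w.astype(np.float32))
    print(q,round(c["conf"],2),np.round(c["extent"]),"rect",round(cx),round(cy),round(a),round(b),round(th,1))
  for c in env.spot_point(q,"wrist")[:3]: print("  spot",c["conf"],np.round(c["centre"]),world("wrist",c["centre"],0,st)[0].round(3))
E
```

```text
t 22.12 pos [645.8 -37.7 102.5] tilt 0.34 j1,j6 [-10.  69.] delta tool [  0.9  -0.5 101.5] psi -78.9 turn tz 0.0 (alt -180.0)
dish 0.61 [242. 171. 320. 245.] rect 648 -38 62 60 11.2
dish 0.18 [436. 391. 452. 420.] rect 415 -303 95 18 38.9
  spot 0.82 [278. 205.] [ 0.646 -0.036 -0.   ]
tray_two 0.83 [  0. 275. 148. 395.] rect 448 170 155 243 10.6
  spot 0.61 [ 80. 335.] [0.442 0.163 0.   ]
vial_1 0.65 [435. 392. 455. 420.] rect 469 -256 79 16 39.3
vial_1 0.58 [ 94. 151. 151. 201.] rect 665 73 24 48 33.3
  spot 0.85 [444. 392.] [ 0.432 -0.301  0.   ]
  spot 0.79 [139. 166.] [0.657 0.083 0.   ]
cassette 0.94 [  0. 190.  46. 226.] rect 608 199 33 68 1.7
cassette 0.59 [488. 149. 535. 221.] rect 707 -226 81 33 49.3
cassette 0.55 [203. 310. 283. 351.] rect 535 -27 41 68 6.4
  spot 0.86 [245. 318.] [ 0.528 -0.026  0.   ]
  spot 0.83 [502. 184.] [ 0.706 -0.235  0.   ]
  spot 0.71 [ 22. 201.] [ 0.6    0.222 -0.   ]
```

View pics/w6.png

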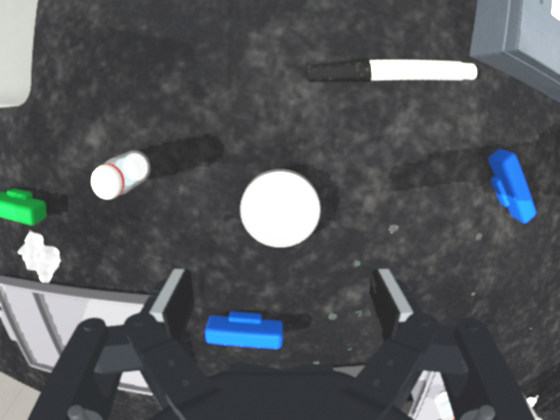

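Emit:
apply_moves(
  plan=[
    [[1,0,38],[0,0,0],1],
    [[0,0,38],[0,0,0],1],
    [[0,0,22],[0,0,0],1],
    [[0,0,0],[0,0,0],1],
    [[0,0,0],[0,0,0],1],
    [[0,0,0],[0,0,0],1],
  ],
)

```text
time_s: 23.07
ee_pos: [0.6493, -0.0395, 0.0104]
tcp_rot: [3.126, 0.3, 0.005]
force: [-0.0, 0.1, 0.5]
grip_width: 1.001
```

```bash
python3 - <<'E'
from h import *
delta([647,-37,0],-78.9)
E
```

```text
t 23.07 pos [649.3 -39.5  10.4] tilt 0.18 j1,j6 [-10.  69.] delta tool [-1.8 -3.  10.4] psi -79.0 turn tz -0.1 (alt 179.9)
```

Emit:
apply_moves(
  plan=[
    [[-2,-3,9],[0,0,0],1],
    [[0,0,0],[0,0,0],1],
    [[0,0,0],[0,0,0],1],
    [[0,0,0],[0,0,0],1],
  ],
)

```text
time_s: 23.4
ee_pos: [0.6458, -0.0366, 0.0002]
tcp_rot: [3.127, 0.301, 0.002]
force: [0.1, 0.0, 0.6]
grip_width: 0.999
```

Emit:
apply_moves(
  plan=[
    [[0,0,0],[0,0,0],0.5],
    [[0,0,0],[0,0,0],0.5],
    [[0,0,0],[0,0,0],0.5],
    [[0,0,0],[0,0,0],0.5],
    [[0,0,0],[0,0,0],0.5],
    [[0,0,0],[0,0,0],0.5],
  ],
)

```text
time_s: 23.9
ee_pos: [0.6464, -0.0367, 0.0004]
tcp_rot: [3.127, 0.301, 0.003]
force: [-0.9, 1.2, 6.2]
grip_width: 0.661
```

Emit:
apply_moves(
  plan=[
    [[0,0,-10],[0,0,0],0.4],
    [[0,0,-25],[0,0,0],0.4],
    [[0,0,-35],[0,0,0],0.4],
    [[0,0,-20],[0,0,0],0.4],
    [[0,0,0],[0,0,0],0.4],
    [[0,0,0],[0,0,0],0.4],
  ],
)

```text
time_s: 24.4
ee_pos: [0.6462, -0.0367, 0.0911]
tcp_rot: [3.126, 0.301, 0.004]
force: [0.4, 0.7, -0.8]
grip_width: 0.66
```

```bash
python3 - <<'E'
from h import *
st=env.get_state(); p,d=env.camera("wrist"); cv2.imwrite("pics/w7.png",p[:,:,::-1])
delta([451,128,90],-78.9)
print(st["grip_width"],st["force"])
E
```

```text
t 24.45 pos [644.9 -36.5  89. ] tilt 0.04 j1,j6 [-10.  69.] delta tool [-159.  -198.5   -0.8] psi -79.0 turn tz -0.1 (alt 179.9)
0.659777163342365 [ 0.35583688  0.69042852 -0.75785962]
```

View pics/w7.png

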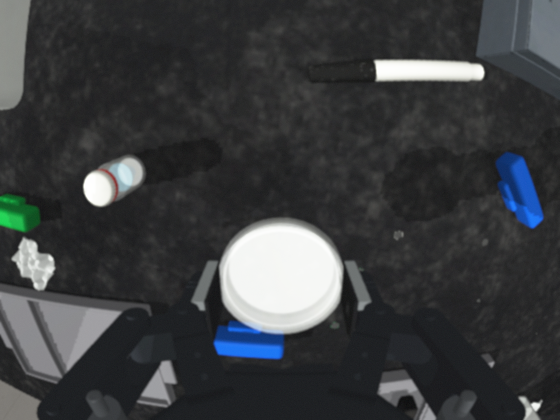

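Emit:
apply_moves(
  plan=[
    [[-20,-25,0],[0,0,0],0.4],
    [[-20,-25,0],[0,0,0],0.4],
    [[-20,-25,0],[0,0,0],0.4],
    [[-20,-25,0],[0,0,0],0.4],
    [[-20,-25,0],[0,0,0],0.4],
    [[-20,-25,0],[0,0,0],0.4],
    [[-20,-25,0],[0,0,0],0.4],
    [[-20,-24,0],[0,0,0],0.4],
    [[0,0,0],[0,0,0],0.4],
    [[0,0,0],[0,0,0],0.4],
  ],
)

```text
time_s: 25.28
ee_pos: [0.4477, 0.1288, 0.087]
tcp_rot: [3.126, 0.304, -0.006]
force: [-0.1, -0.3, -0.0]
grip_width: 0.66
```

```bash
python3 - <<'E'
from h import *
st=env.get_state(); p,d=env.camera("wrist")
delta([451,128,12],-78.9,st); print(st["grip_width"])
for q,z in(("tray_two",.017),):
  for c in env.cut_out(q,"wrist")[:3]:
    v,u=np.nonzero(c["region"]); w=world("wrist",np.c_[u,v],z,st)[:,:2]*1000
    (cx,cy),(a,b),th=cv2.minAreaRect(w.astype(np.float32))
    print(q,round(c["conf"],2),np.round(c["extent"]),"rect",round(cx),round(cy),round(a),round(b),round(th,1))
  for c in env.spot_point(q,"wrist")[:3]: print("  spot",c["conf"],np.round(c["centre"]),world("wrist",c["centre"],0,st)[0].round(3))
E
```

```text
t 25.28 pos [447.7 128.8  87. ] tilt 0.24 j1,j6 [ 7. 86.] delta tool [ 3.4  1.4 75. ] psi -78.9 turn tz 0.0 (alt -180.0)
0.659537856939495
tray_two 0.91 [ 75. 119. 408. 296.] rect 444 163 142 253 10.8
  spot 0.82 [232. 209.] [0.443 0.164 0.   ]
```

Emit:
apply_moves(
  plan=[
    [[3,1,30],[0,0,0],0.4],
    [[0,0,30],[0,0,0],0.4],
    [[0,0,10],[0,0,0],0.4],
    [[0,0,2],[0,0,0],0.4],
    [[0,0,2],[0,0,0],0.4],
    [[0,0,0],[0,0,0],0.4],
    [[0,0,0],[0,0,0],0.4],
  ],
)

```text
time_s: 26.02
ee_pos: [0.455, 0.1279, 0.0169]
tcp_rot: [-3.127, -0.301, -0.004]
force: [0.1, -0.1, -1.4]
grip_width: 0.662
```

Emit:
apply_moves(
  plan=[
    [[-3,0,3],[0,0,0],0.4],
    [[0,0,2],[0,0,0],0.4],
    [[0,0,1],[0,0,0],0.4],
    [[0,0,1],[0,0,0],0.4],
    [[0,0,0],[0,0,0],0.4],
    [[0,0,0],[0,0,0],0.4],
  ],
)

```text
time_s: 26.52
ee_pos: [0.4506, 0.1273, 0.0093]
tcp_rot: [3.127, 0.301, -0.001]
force: [-3.6, 0.2, 7.5]
grip_width: 0.658
```

Emit:
apply_moves(
  plan=[
    [[0,0,0],[0,0,0],1],
    [[0,0,0],[0,0,0],1],
    [[0,0,0],[0,0,0],1],
    [[0,0,0],[0,0,0],1],
    [[0,0,-30],[0,0,0],1],
    [[0,0,-40],[0,0,0],1],
    [[0,0,-40],[0,0,0],1],
    [[0,0,0],[0,0,0],1],
    [[0,0,0],[0,0,0],1],
  ],
)

```text
time_s: 27.27
ee_pos: [0.453, 0.1276, 0.1217]
tcp_rot: [-3.127, -0.301, -0.011]
force: [-0.5, 1.1, -0.6]
grip_width: 1.001
```

```bash
python3 - <<'E'
from h import *
delta([656,82,115],-78.9)
E
```

```text
t 27.27 pos [453.  127.6 121.7] tilt 0.41 j1,j6 [ 7. 86.] delta tool [190.6  83.5   8.1] psi -79.0 turn tz -0.1 (alt 179.9)
```

Emit:
apply_moves(
  plan=[
    [[32,14,1],[0,0,0],1],
    [[32,14,1],[0,0,0],1],
    [[32,14,1],[0,0,0],1],
    [[32,14,1],[0,0,0],1],
    [[32,14,1],[0,0,0],1],
    [[31,14,1],[0,0,0],1],
    [[0,0,0],[0,0,0],1],
    [[0,0,0],[0,0,0],1],
  ],
)

```text
time_s: 27.93
ee_pos: [0.6536, 0.0806, 0.109]
tcp_rot: [-3.127, -0.299, 0.008]
force: [-0.8, -0.3, -0.4]
grip_width: 1.002
```

```bash
python3 - <<'E'
from h import *
st=env.get_state(); p,d=env.camera("wrist"); cv2.imwrite("pics/w8.png",p[:,:,::-1])
for q in("vial_1","dish"):
  for c in env.spot_point(q,"wrist")[:3]:
    w=world("wrist",c["centre"],.009 if q=="dish" else 0,st)[0]; print("  spot",q,c["conf"],np.round(c["centre"]),w.round(3))
delta([656,82,22],-78.9,st)
E
```

```text
spot vial_1 0.85 [276. 202.] [0.654 0.083 0.   ]
  spot dish 0.74 [202. 371.] [0.449 0.129 0.009]
t 27.93 pos [653.6  80.6 109. ] tilt 0.28 j1,j6 [ 1. 80.] delta tool [ 3.  -0.8 87. ] psi -79.1 turn tz -0.2 (alt 179.8)
```

View pics/w8.png

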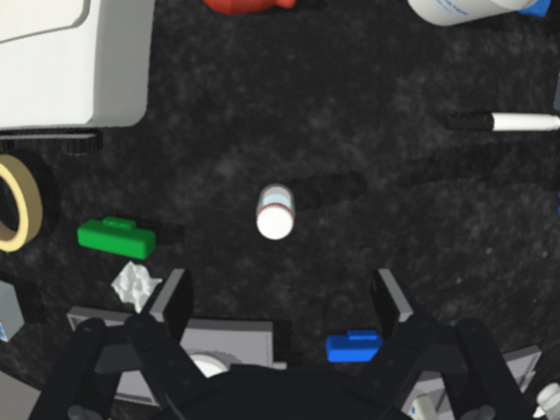

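The second vial is at about (276,205) in the image, centred under the gripper; the dish sits in the wide bay.

Emit:
apply_moves(
  plan=[
    [[2,-1,38],[0,0,0],1],
    [[0,0,38],[0,0,0],1],
    [[0,0,10],[0,0,0],1],
    [[0,0,0],[0,0,0],1],
    [[0,0,0],[0,0,0],1],
    [[0,0,0],[0,0,0],1],
  ],
)

```text
time_s: 28.58
ee_pos: [0.6573, 0.0828, 0.0291]
tcp_rot: [3.127, 0.301, 0.006]
force: [1.5, -0.8, -0.4]
grip_width: 0.999
```

Emit:
apply_moves(
  plan=[
    [[0,0,0],[0,0,0],0],
    [[0,0,0],[0,0,0],0],
    [[0,0,0],[0,0,0],0],
    [[0,0,0],[0,0,0],0],
    [[0,0,0],[0,0,0],0],
    [[0,0,0],[0,0,0],0],
    [[0,0,0],[0,0,0],0],
    [[0,0,0],[0,0,0],0],
  ],
)

```text
time_s: 29.25
ee_pos: [0.6565, 0.0827, 0.0271]
tcp_rot: [-3.127, -0.301, -0.002]
force: [-0.2, 1.0, 3.6]
grip_width: 0.283
```

Emit:
apply_moves(
  plan=[
    [[0,0,-20],[0,0,0],0],
    [[0,0,-35],[0,0,0],0],
    [[0,0,-30],[0,0,0],0],
    [[0,0,0],[0,0,0],0],
    [[0,0,0],[0,0,0],0],
  ],
)

```text
time_s: 29.67
ee_pos: [0.6575, 0.0825, 0.1139]
tcp_rot: [3.127, 0.301, 0.007]
force: [-0.2, 0.7, -0.4]
grip_width: 0.28
```

```bash
python3 - <<'E'
from h import *
delta([430,236,110],-78.9)
E
```

```text
t 29.67 pos [657.5  82.5 113.9] tilt 0.27 j1,j6 [ 1. 80.] delta tool [-194.1 -194.     2.8] psi -79.0 turn tz -0.1 (alt 179.9)
```

Emit:
apply_moves(
  plan=[
    [[-24,-24,0],[0,0,0],0],
    [[-24,-24,0],[0,0,0],0],
    [[-24,-24,0],[0,0,0],0],
    [[-24,-24,0],[0,0,0],0],
    [[-24,-24,0],[0,0,0],0],
    [[-24,-24,0],[0,0,0],0],
    [[-25,-25,0],[0,0,0],0],
    [[-25,-25,0],[0,0,0],0],
    [[0,0,0],[0,0,0],0],
    [[0,0,0],[0,0,0],0],
  ],
)

```text
time_s: 30.5
ee_pos: [0.426, 0.2363, 0.1092]
tcp_rot: [3.126, 0.305, -0.005]
force: [0.7, 0.3, 0.0]
grip_width: 0.284
```

```bash
python3 - <<'E'
from h import *
st=env.get_state(); p,d=env.camera("wrist"); cv2.imwrite("pics/w9.png",p[:,:,::-1])
for q,z in(("tray_two",.017),("dish",.024)):
  for c in env.cut_out(q,"wrist")[:2]:
    v,u=np.nonzero(c["region"]); w=world("wrist",np.c_[u,v],z,st)[:,:2]*1000
    (cx,cy),(a,b),th=cv2.minAreaRect(w.astype(np.float32))
    print(q,round(c["conf"],2),"rect",round(cx),round(cy),round(a),round(b),round(th,1))
delta([430,236,36],-78.9,st)
E
```

```text
tray_two 0.85 rect 443 164 143 254 10.9
dish 0.87 rect 452 129 65 60 76.0
t 30.5 pos [426.  236.3 109.2] tilt 0.20 j1,j6 [20. 99.] delta tool [ 4.1  1.  73.1] psi -78.8 turn tz 0.1 (alt -179.9)
```

View pics/w9.png

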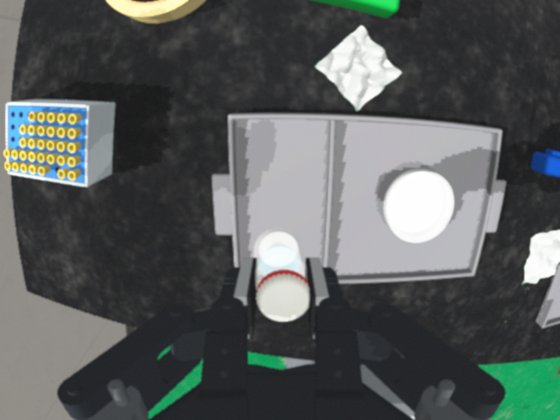

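Emit:
apply_moves(
  plan=[
    [[3,1,30],[0,0,0],0],
    [[0,0,28],[0,0,0],0],
    [[0,0,8],[0,0,0],0],
    [[0,0,2],[0,0,0],0],
    [[0,0,0],[0,0,0],0],
    [[0,0,0],[0,0,0],0],
    [[0,0,0],[0,0,0],0],
  ],
)

```text
time_s: 31.23
ee_pos: [0.4331, 0.236, 0.0451]
tcp_rot: [-3.126, -0.3, -0.005]
force: [-0.1, 0.7, -0.5]
grip_width: 0.284
```

Emit:
apply_moves(
  plan=[
    [[-2,0,4],[0,0,0],0],
    [[0,0,3],[0,0,0],0],
    [[0,0,1],[0,0,0],0],
    [[0,0,1],[0,0,0],0],
    [[0,0,0],[0,0,0],0],
    [[0,0,0],[0,0,0],0],
  ],
)

```text
time_s: 31.73
ee_pos: [0.4304, 0.2356, 0.036]
tcp_rot: [-3.127, -0.301, -0.002]
force: [-2.3, -0.8, 7.6]
grip_width: 0.276
```

Emit:
apply_moves(
  plan=[
    [[0,0,0],[0,0,0],0.6],
    [[0,0,0],[0,0,0],0.6],
    [[0,0,0],[0,0,0],0.6],
    [[0,0,0],[0,0,0],0.6],
    [[0,0,-30],[0,0,0],0.6],
    [[0,0,-40],[0,0,0],0.6],
    [[0,0,-40],[0,0,0],0.6],
    [[0,0,-40],[0,0,0],0.6],
    [[0,0,-40],[0,0,0],0.6],
  ],
)

```text
time_s: 32.48
ee_pos: [0.429, 0.2351, 0.2258]
tcp_rot: [3.127, 0.301, -0.001]
force: [0.6, 0.4, -0.2]
grip_width: 0.602
```

Emit:
apply_moves(
  plan=[
    [[-2,37,-10],[0,0,0],0.6],
    [[-2,37,-10],[0,0,0],0.6],
    [[-2,37,-10],[0,0,0],0.6],
    [[-2,37,-10],[0,0,0],0.6],
    [[-2,37,-10],[0,0,0],0.6],
    [[-2,37,-10],[0,0,0],0.6],
    [[-2,37,-10],[0,0,0],0.6],
    [[0,0,0],[0,0,0],0.6],
    [[0,0,0],[0,0,0],0.6],
    [[0,0,0],[0,0,0],0.6],
  ],
)

```text
time_s: 33.32
ee_pos: [0.465, -0.0213, 0.2937]
tcp_rot: [-3.126, -0.3, 0.001]
force: [0.6, 0.5, -0.4]
grip_width: 0.6
```

```bash
python3 - <<'E'
from h import *
st=env.get_state(); p,d=env.camera("wrist"); cv2.imwrite("pics/w10.png",p[:,:,::-1])
T={}
for q in("tray_two","tray_three"):
  for c in env.cut_out(q,"wrist")[:2]:
    v,u=np.nonzero(c["region"]); w=world("wrist",np.c_[u,v],.017,st)[:,:2]*1000
    (cx,cy),(a,b),th=cv2.minAreaRect(w.astype(np.float32))
    print(q,round(c["conf"],2),"rect",round(cx),round(cy),round(a),round(b),round(th,1))
TR=dict(two=(443.5,163.5,11),three=(425,-219,12.2))
for q in("vial_1","dish","cassette","timer"):
  for c in env.spot_point(q,"wrist")[:5]:
    w=world("wrist",c["centre"],.009,st)[0][:2]*1000
    o="";
    for n,(x,y,t) in TR.items():
      a=np.radians(t); e=w-[x,y]; l=(e@[np.cos(a),np.sin(a)],e@[-np.sin(a),np.cos(a)])
      if abs(l[0])<70 and abs(l[1])<115: o=n+str(np.round(l,1))
    print(q,round(c["conf"],2),np.round(c["centre"]),w.round(),o)
delta([430,0,300],None,st)
E
```

```text
tray_two 0.55 rect 444 163 139 252 10.7
tray_three 0.67 rect 426 -219 145 254 12.2
tray_three 0.32 rect 444 163 142 256 10.8
vial_1 0.6 [450. 218.] [ 434. -296.] three[ -7.1 -77. ]
vial_1 0.58 [106. 158.] [428. 233.] two[-1.8 71.3]
dish 0.79 [174. 153.] [452. 125.] two[  1.2 -39.5]
cassette 0.98 [456.  36.] [ 700. -228.] 
cassette 0.92 [407. 215.] [ 426. -219.] three[0.7 0.1]
cassette 0.71 [290. 119.] [524. -23.] 
cassette 0.64 [129.  42.] [598. 216.] 
timer 0.64 [358. 220.] [ 405. -146.] three[-4.  75.1]
t 33.32 pos [465.  -21.3 293.7] tilt 0.07 j1,j6 [-12.  67.] delta tool [-30.3 -27.6  -6.3] psi -79.0
```

View pics/w10.png

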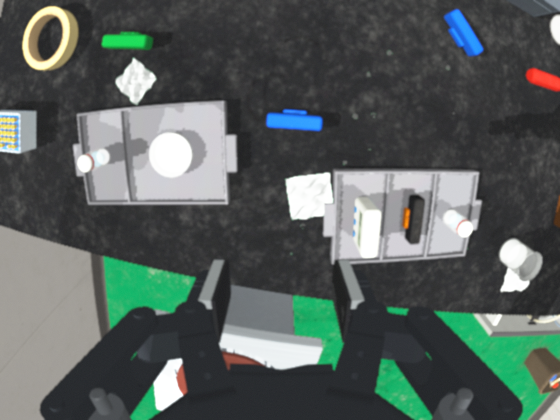

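All five items stand upright in their bays: vial at (103,158), dish at (172,155), timer at (365,225), cassette at (413,218) and vial at (455,220). The beaker, tape and tip rack are undisturbed, so I'm handing in.

```bash
python3 -c "
from workcell import env
print(env.sign_off())"
```

```text
the job is handed in; nothing more can be done
None
```

Both kits are made up and handed in at about 33 s of the 104 s allowed.

| Thing | Bay | Offset from bay centre along tray x, y |
|---|---|---|
| Timer | left, three-bay tray | −4, +1 mm |
| Cassette | middle, three-bay tray | +1, 0 mm |
| First vial | right, three-bay tray | −7, −3 mm |
| Dish | wide, two-bay tray | +1, −3 mm |
| Second vial | narrow, two-bay tray | −2, −3 mm |

- **Placing:** the offsets come from the last wrist-camera picture, and all are inside the 15 mm limit. In that picture each thing looks upright, and the timer and cassette lie along their bays.
- **Seating:** I lowered each thing until it touched the bay floor, at about 7–12 N, before letting go. I did not measure heights or tilt separately.
- **Bystanders:** the tip rack, beaker and tape roll look untouched in the pictures, though I did not measure their positions again. The coloured cassette look-alikes were left alone.
- **Disagreement:** for the first vial, close-up readings were 1–3 mm from centre, against 7 mm in the last, more distant view. The arm also stopped up to about 8 mm short of some commanded moves; I corrected this before each release, and before each grasp where it mattered.

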